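# Grease the spindle bearing

## Robot

A 7-joint arm with a two-finger parallel gripper is mounted at the origin on the work surface. World frame = base frame: x ahead of the robot, y to its left, z up, the work surface at z = 0. Lengths are in m, angles in rad, forces in N, time in s.
With the tool pointing down it reaches from about 0.35 to 0.9 m from the base axis. Payload 7.2 kg.
Tool frame: the origin (TCP) lies midway between the tips of the shut fingers; the grasp point (between the pads) lies 19 mm behind it; z points along the fingers, y is the line along which they close (so a half turn about z gives the same grasp; the last joint's range is limited). The gripper opens to 88 mm and grips with 3 to 60 N. Pads are 20 mm wide; open, the fingers measure 115 mm over their backs; the gripper's body (75 mm by 178 mm) begins 61 mm behind the grasp point.
Start: joints at [-1.331, 0.411, -0.013, 1.596, 0.006, 1.134, -0.082], TCP at [0.189, 0.596, 0.223] pointing down, gripper open.
Joint ranges: [-2.95, 2.95], [-0.29, 1.99], [-1.47, 1.44], [0.14, 2.54], [-1.03, 4.17], [0.13, 1.85], [-2.86, 2.86]. Speed limits (rad/s): [2.39, 2.39, 3.01, 3.01, 3.14, 3.14, 3.14].

## Interface

Orientations are given as a 3x3 rotation matrix whose columns are the frame's x, y, z axes.
In Python, from bench import robot, set_gripper, kinematics, optics, workorder, spotter gives the robot as it stands. Calls block until the motion is done:
- robot.move_to(position, orientation): joint-space move of the TCP to a pose.
- robot.movel(position, frame=None, speed=0.15): straight line of the TCP; frame=None keeps the orientation; speed is the mean speed in m/s.
- robot.set_joints(angles): joint-space move.
- set_gripper(opening): finger opening in m; the grip force is fixed at half the most; returns when the fingers have stopped.
- robot.dwell(seconds).
- kinematics.solve_ik(position, orientation): joint angles nearest the present ones, or None.
- robot.sense(): the state.
- optics.camera(name): name is "side" or "top" or "wrist"; returns a dict with "frame" (384x512x3 uint8, blue, green, red), "depth" (384x512 float32, m along the optical axis (not along the pixel's ray), 0 where there is no reading), "mtx" (3x3 intrinsics, pixels), "k1" (the pictures are not rectified: a ray, as slopes to the right and down, at radius r is drawn at 1 + k1 r^2 times it, then the intrinsics apply), "cam_to_world" (4x4, takes a point from camera to world coordinates); the wrist camera has in their place "hand_eye" (4x4, takes a point from camera to tool coordinates, whose origin is the TCP and whose axes are the flange's). Camera axes: x right, y down, z forward; pixel columns grow to the right and rows downward; lengths in m; the calibration is good to about 2 mm. A picture is of the moment at which its call begins: read the wrist's pose just before it.
A pose or a line that the arm cannot do raises robot.MotionError and nothing moves.
- workorder.finish_job(): hands the job in; it is judged then, once.
Trained networks look in a picture, given as the dict that the camera call returned (one of the last four; its "shot" number tells which), for a name from the list of things; names that differ only in an ending like _2 or _b are one class to them, and where a whole thing is asked for, a point or a joint stands for the part that bears it (a point fixed in the world has none). Each returns a list of dicts, best first, with "score" (0 to 1); they miss things now and then, are a little off and sometimes report something else, mostly with a low value. They report only what shows in the picture. A call takes as long as a camera call. They do not tell look-alikes from the thing itself.
- spotter.look_for(label, picture): "at" ([column, row] as shares, 0 to 1, of the picture: columns of its width, rows of its height, amid what is visible of it).
The state is a dict: "clock": time; "q": joint angles; "joint_vel": joint speeds; "tau": joint torques, N m; "tool_pos": TCP position; "tool_rot": TCP orientation; "wrist_force": force on the tool from outside, world axes, zero at the start; "wrist_torque": the same for the moment, N m; "width": finger opening in m; "finger_force": force on a finger pad.
Only numpy, scipy, OpenCV 4.12 (cv2) and the standard library are available. Lean on these libraries where they do the work, as an engineer would, in place of code of your own. Each camera call takes 0.05 s, during which the arm holds its last target. There are 200 camera calls.

## Task

The spindle bearing has been brushed clean and needs grease: first lay the brush flat in its shaped tray compartment (head in the wide part, handle in the narrow part) and let go of it. Then take the grease coupler, set it squarely on the bearing's tilted nipple and press along the nipple until the roller catches snap in behind its rim and it is nearly fully home, and finish still holding it pressed in there against the spring with the gripper. Do not push the drum, the cone and the can about.

Things in the scene. Friction and masses are not known exactly. Their poses are not given: they have to be found in the camera images.
- brush_grip (a point): Flat hand brush lying on the bench, 170 mm long, 18 mm thick, wooden handle 18 mm wide, steel and bristle head 32 mm wide. This point is at mid-length and mid-thickness, on the handle, good to grip there across the handle. Its x axis points along the brush to the bristles (the head spans x = +25 to +85 mm, the handle x = -85 to +27 mm), z up.
- brush: The same brush; origin under its middle, 9 mm below brush_grip, same axes.
- slot (a point): Brush compartment in the fixed grey tray; point on its floor (4 mm above bench), mid-length. x axis towards its wide end, z up. Inside 204 mm long: narrow part (28 mm wide) x = -102 to -40 mm, wide part (48 mm) x = +22 to +102 mm, walls 16 mm above the floor; no side walls in between, for fingers. Brush fits with brush_grip over this point, x axes alike. At +y: small compartments with parts.
- coupler_grip (a point): Grease coupler standing loose and upright on its open bell, 0.2 kg, 95 mm tall. Steel bell: rim 39 mm diameter, 4 mm high, waist 31 mm above it, 30 mm high, bore 22 mm wide, 22 mm deep, open below. Above it a square dark grip, 22 x 22 mm, from 30 to 92 mm up. Point: middle of the grip, on the axis, 62 mm above the mouth. z axis along the coupler away from the mouth; x, y square to the flats.
- coupler_seat (a point): The closed end of the coupler's bore, where the nipple bears: on the axis, 40 mm from coupler_grip towards the mouth, 22 mm inside the mouth.
- coupler: The same coupler; origin at the centre of the bell's mouth.
- nipple_tip (a point): Tip of the sprung nipple on the fixed blue bearing block; moves with it. z axis: along the nipple outwards, leaning 0.45 rad from upright roughly towards the robot. Head 17 mm diameter (10 at the tip), standing 36 mm out of a 28 mm brass collar, two roller catches beside it; tip about 120 mm above the bench. Block 60 x 85 mm, 74 mm high, foot 70 x 150 mm, a level 25 mm shaft (180 mm long) sideways through it.
- nipple (a joint): How far the nipple is pressed in along its axis, m: 0 is out, 0.012 is the stop. Pressing takes 3 to 7 N at first: from about 4 mm before the nipple moves, the coupler's rim also spreads two sprung roller catches beside the nipple; at 6 to 9 mm they snap in behind the rim, the push drops by some 2 N, then rises to about 10 N at the stop. The spring pushes the coupler off when it is let go.
- bearing: The fixed bearing block carrying the nipple; origin under its middle, on the bench; its front (-x side) is the side the nipple leans to.
- drum_mid (a point): Bystander: sanding drum standing on end, 44 mm diameter, 59 mm high; this point is at mid-height.
- cone_mid (a point): Bystander: pale felt cone standing upright, 40 mm diameter, 75 mm high; this point is near mid-height.
- can_mid (a point): Bystander: closed metal can, 64 mm diameter, 80 mm high; this point is at mid-height.
Not all that is in view belongs to the job. Leave any pink or yellow look-alike of the brush alone.

How it is judged:
On the way, in this order (a step that is already met when the one before it is completed fails the run):
1. the brush lies flat in its compartment, let go (x of brush_grip in the frame of slot between -0.022 and 0.022 m and y of brush_grip in the frame of slot between -0.012 and 0.012 m and z of brush_grip in the frame of slot below 0.013 m and angle between the x axis of brush_grip and the x axis of slot, either way round below 0.13 rad and angle between brush_grip's own z axis and vertical below 0.1 rad and contact force between the fingers and brush below 0.05 N and linear speed of brush below 0.03 m/s), for 0.2 s.
2. the coupler sits squarely on the nipple and is pressed past the click (value of joint nipple above 0.009 m and distance between coupler_seat and nipple_tip below 0.006 m and angle between the z axis of coupler_grip and the z axis of nipple_tip, either way round below 0.14 rad and contact force between coupler and bearing above 2 N), for 0.2 s.
At the end, for the whole second after the job is handed in: Brush flat in its compartment, head in the wide part (22 mm along, 12 mm across, 0.13 rad), not touched by the fingers; coupler held by the fingers on the nipple (seat within 6 mm of the tip, axes within 0.14 rad), pressing it with over 2 N, at least 9 mm in (all of step 1 and all of step 2 and contact force between the fingers and coupler above 2 N); the arm keeps its last pose, push and grip.
It fails at once if the sanding drum is moved more than 40 mm (distance of drum_mid from where it was at the start of the episode above 0.04 m).
It fails at once if the felt cone is moved more than 40 mm (distance of cone_mid from where it was at the start of the episode above 0.04 m).
It fails at once if the can is moved more than 40 mm (distance of can_mid from where it was at the start of the episode above 0.04 m).
It also fails if it takes over 58 s, if anything falls off the work surface, if the arm or the gripper's body presses on something with over 40 N, if the wrist force passes 120 N, or if a joint passes its speed limit or range.

## Working session

There is one attempt and no reset: what is moved stays moved. The work goes in short steps, each a Python script; the robot and the scene stay as the last script left them, time stands still between calls to the robot, and variables do not carry over. Pictures are saved under pics/ and viewed, at most 10 in all, crops included, and the job is handed in when it is done.

```bash
ls; mkdir -p pics; cat > h.py <<'E'
import numpy as np, cv2
from bench import robot, set_gripper, kinematics, optics, workorder, spotter
def shot(n):
    s=robot.sense(); p=optics.camera(n)
    if 'cam_to_world' in p: T=np.array(p['cam_to_world'])
    else:
        W=np.eye(4);W[:3,:3]=s['tool_rot'];W[:3,3]=s['tool_pos'];T=W@np.array(p['hand_eye'])
    p['T']=T; return p
def cloud(p):
    h,w=p['depth'].shape; K=np.array(p['mtx'])
    v,u=np.mgrid[:h,:w].astype(float)
    x=(u-K[0,2])/K[0,0]; y=(v-K[1,2])/K[1,1]; xd,yd=x.copy(),y.copy()
    for _ in range(8):
        f=1+p['k1']*(x*x+y*y); x=xd/f; y=yd/f
    d=p['depth']; P=np.stack([x*d,y*d,d],-1)@p['T'][:3,:3].T+p['T'][:3,3]
    P[d==0]=np.nan; return P
def look(p,l):
    return [(round(float(r['score']),2),int(r['at'][0]*512),int(r['at'][1]*384)) for r in spotter.look_for(l,p)]
E
python3 - <<'E'
from h import *
for n in ['top','side']:
    p=shot(n); P=cloud(p); cv2.imwrite(f'pics/{n}.png',cv2.resize(p['frame'],None,fx=1.5,fy=1.5))
    np.savez(f'{n}.npz',P=P,f=p['frame'])
    print(n,p['T'].round(3).tolist())
    for l in ['brush_grip','brush','slot','coupler','coupler_grip','nipple_tip','bearing','drum_mid','cone_mid','can_mid']:
        print(l,[(r,P[r[2],r[1]].round(3).tolist()) for r in look(p,l)[:4]])
print(robot.sense()['clock'])
E
```

```text
pics
top [[-0.012, -0.995, 0.097, 0.314], [-1.0, 0.011, -0.016, 0.042], [0.015, -0.097, -0.995, 1.524], [0.0, 0.0, 0.0, 1.0]]
brush_grip [((0.82, 247, 188), [0.465, 0.061, 0.02]), ((0.77, 110, 238), [0.309, 0.504, 0.019]), ((0.7, 411, 230), [0.323, -0.475, 0.003]), ((0.68, 347, 245), [0.279, -0.255, 0.024])]
brush [((0.88, 247, 189), [0.463, 0.061, 0.016]), ((0.79, 345, 246), [0.276, -0.25, 0.018]), ((0.77, 172, 272), [0.201, 0.301, 0.02]), ((0.61, 410, 233), [0.313, -0.471, 0.003])]
slot [((0.96, 179, 198), [0.437, 0.28, 0.008])]
coupler [((0.58, 318, 198), [0.428, -0.161, 0.055])]
coupler_grip [((0.55, 322, 194), [0.437, -0.167, 0.1])]
nipple_tip []
bearing [((0.74, 257, 131), [0.635, 0.028, 0.089]), ((0.65, 321, 194), [0.437, -0.165, 0.094])]
drum_mid [((0.45, 343, 153), [0.571, -0.245, 0.05])]
cone_mid [((0.59, 369, 190), [0.45, -0.319, 0.074])]
can_mid []
side [[0.807, -0.328, 0.491, -0.096], [-0.591, -0.474, 0.653, -0.718], [0.018, -0.817, -0.576, 0.744], [0.0, 0.0, 0.0, 1.0]]
brush_grip [((0.78, 327, 351), [0.296, -0.482, 0.015]), ((0.73, 240, 202), [0.455, 0.082, 0.004]), ((0.66, 144, 189), [0.211, 0.319, 0.019]), ((0.65, 258, 289), [0.277, -0.256, 0.016])]
brush [((0.79, 144, 190), [0.209, 0.313, 0.019]), ((0.78, 327, 349), [0.299, -0.479, 0.017]), ((0.61, 244, 204), [0.451, 0.052, 0.016]), ((0.6, 144, 160), [0.29, 0.513, 0.015])]
slot [((0.91, 204, 176), [0.436, 0.293, 0.003])]
coupler [((0.85, 286, 236), [0.435, -0.176, 0.054])]
coupler_grip [((0.62, 286, 236), [0.435, -0.176, 0.054])]
nipple_tip []
bearing [((0.57, 298, 184), [0.632, -0.007, 0.06]), ((0.24, 243, 202), [0.452, 0.061, 0.019])]
drum_mid [((0.69, 339, 238), [0.555, -0.267, 0.05])]
cone_mid [((0.77, 329, 273), [0.441, -0.339, 0.044])]
can_mid [((0.67, 282, 148), [0.748, 0.216, 0.061])]
1.1
```

View pics/top.png

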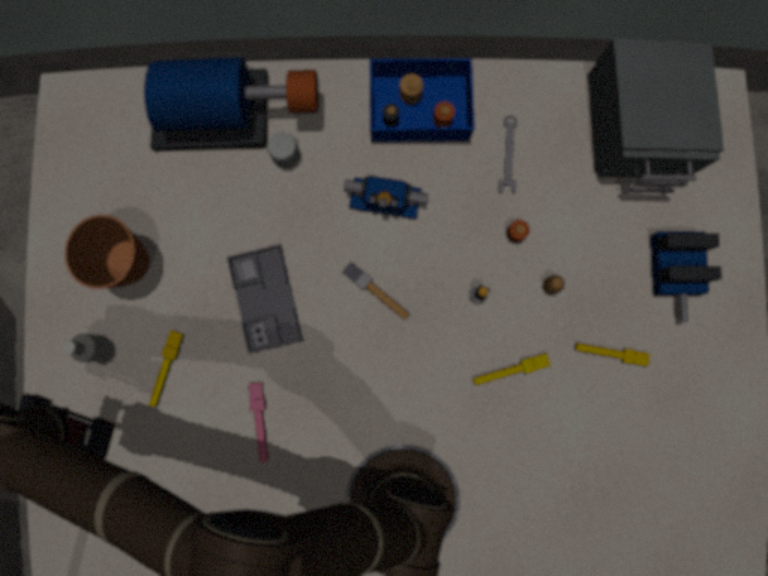

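View pics/side.png

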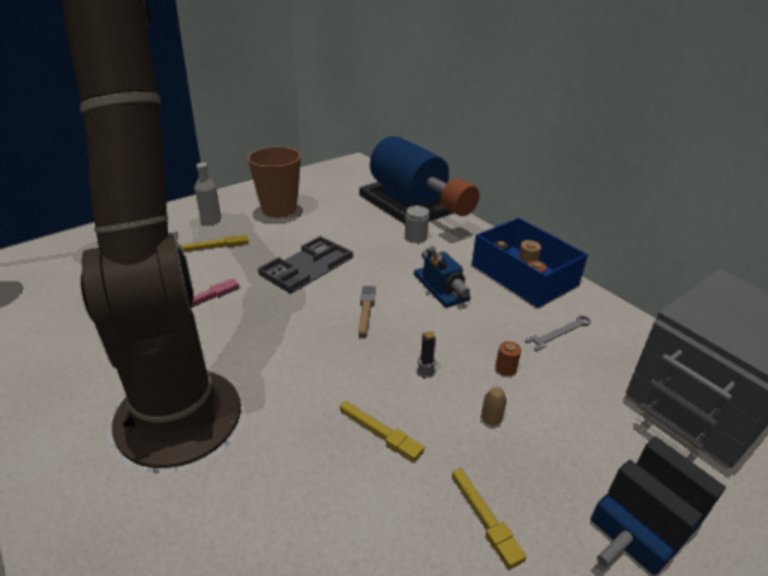

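The brush candidates in native top pixels are wooden (250,193), yellow (110,245), (341,246) and (408,236), and pink (172,281). The wooden one with the steel head matches the description. The tray is at (177,199), the coupler at (321,194), the bearing at (257,131), the drum at (345,153), the cone at (369,190) and the can at (189,100). Next I'll look from close by with the wrist camera.

```bash
python3 - <<'E'
from h import *
s=robot.sense(); print(np.round(s['tool_rot'],3).tolist())
R=np.array([[1,0,0],[0,-1,0],[0,0,-1.]])
def go(p):
    for RR in (R,R@np.diag([-1,-1,1])):
        q=kinematics.solve_ik(p,RR)
        print(None if q is None else np.round(q,2))
    robot.move_to(p,R)
print(np.array(optics.camera('wrist')['hand_eye']).round(3).tolist())
ims=[]
for i,pp in enumerate([[0.40,0.26,0.30],[0.42,0.06,0.30]]):
    go(pp); p=shot('wrist'); P=cloud(p); np.savez(f'w{i}.npz',P=P,f=p['frame'],T=p['T'])
    ims.append(p['frame'])
    print(p['T'].round(3)[:3].tolist())
    for l in ['brush_grip','brush','slot','bearing','nipple_tip','coupler']:
        print(l,[(r,P[r[2],r[1]].round(3).tolist()) for r in look(p,l)[:3]])
cv2.imwrite('pics/w.png',cv2.resize(np.vstack(ims),(400,600)) if 0 else np.hstack([cv2.resize(i,(400,300)) for i in ims]))
print(robot.sense()['clock'])
E
```

```text
[[-0.953, 0.303, 0.0], [0.303, 0.953, 0.0], [-0.0, 0.0, -1.0]]
[[0.0, -0.965, -0.263, 0.072], [1.0, 0.0, -0.001, -0.0], [0.001, -0.263, 0.965, -0.162], [0.0, 0.0, 0.0, 1.0]]
[-1.21  0.08  0.58  1.86 -0.05  1.22 -2.19]
[-0.8   0.09  0.13  1.84 -0.01  1.22  0.91]
[[0.002, -0.964, -0.265, 0.472], [-1.0, -0.002, -0.002, 0.26], [0.001, 0.265, -0.964, 0.462]]
brush_grip [((0.93, 119, 207), [0.319, 0.497, 0.017]), ((0.65, 239, 261), [0.221, 0.302, 0.015]), ((0.58, 390, 119), [0.461, 0.069, 0.018])]
brush [((0.8, 238, 259), [0.226, 0.303, 0.017]), ((0.47, 504, 239), [0.261, -0.159, 0.017])]
slot [((0.78, 246, 130), [0.442, 0.288, 0.003])]
bearing [((0.84, 444, 7), [0.617, 0.006, 0.016]), ((0.31, 390, 120), [0.459, 0.069, 0.018])]
nipple_tip []
coupler []
[-1.04 -0.06  0.76  1.97  0.05  1.22 -1.86]
[-1.45 -0.16  1.11  1.98  0.15  1.23  1.18]
[[0.002, -0.964, -0.264, 0.492], [-1.0, -0.001, -0.001, 0.061], [0.001, 0.264, -0.964, 0.462]]
brush_grip [((0.82, 12, 214), [0.326, 0.489, 0.017]), ((0.8, 261, 134), [0.458, 0.065, 0.017]), ((0.75, 444, 240), [0.281, -0.249, 0.017])]
brush [((0.82, 445, 238), [0.285, -0.249, 0.018]), ((0.77, 261, 129), [0.465, 0.065, 0.018]), ((0.68, 119, 258), [0.247, 0.311, 0.018])]
slot [((0.6, 119, 144), [0.441, 0.292, 0.003]), ((0.24, 418, 149), [0.441, -0.157, 0.06])]
bearing [((0.61, 296, 11), [0.619, 0.019, 0.044])]
nipple_tip [((0.43, 295, 11), [0.62, 0.02, 0.042])]
coupler [((0.83, 418, 151), [0.439, -0.156, 0.062])]
4.4917
```

View pics/w.png

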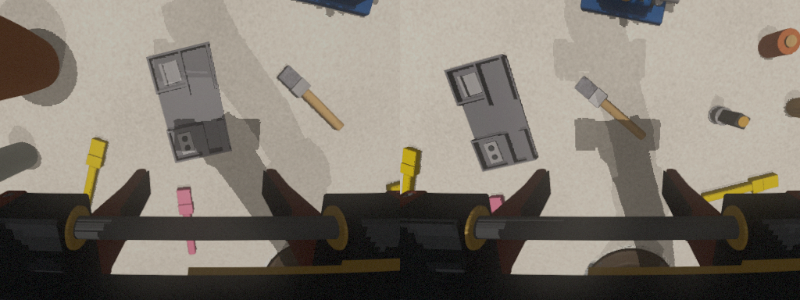

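Both wrist views show the wooden brush, head up-left, at about (300,95) and (610,105). The grey tray lies to its left, with its small compartments on the left, so the slot is on the right. Next is a close crop of the two, rectified to bird's-eye view from the depth.

```bash
python3 - <<'E'
from h import *
S=1500 # px per m
def ortho(i,x0,x1,y0,y1,S):
    d=np.load(f'w{i}.npz');P=d['P'];f=d['f']
    H=int((x1-x0)*S);W=int((y1-y0)*S)
    # project floor-plane-height points by splatting
    im=np.zeros((H,W,3),np.uint8); z=np.full((H,W),np.nan)
    # upsample
    Pu=cv2.resize(P.astype(np.float32),None,fx=4,fy=4); fu=cv2.resize(f,None,fx=4,fy=4)
    r=((x1-Pu[...,0])*S);c=((y1-Pu[...,1])*S)
    ok=np.isfinite(r)&(r>=0)&(r<H)&(c>=0)&(c<W)
    r=r[ok].astype(int);c=c[ok].astype(int); im[r,c]=fu[ok]; z[r,c]=Pu[...,2][ok]
    return im,z
a,za=ortho(0,.30,.58,.18,.38,1500); b,zb=ortho(1,.38,.54,-.02,.14,2600)
out=np.hstack([a,cv2.resize(b,(420,420))]); out=np.clip(out.astype(int)*2,0,255).astype(np.uint8)
cv2.imwrite('pics/o.png',out)
# brush fit
P=np.load('w1.npz')['P'];m=(P[...,2]>0.011)&(P[...,0]>.38)&(P[...,0]<.54)&(P[...,1]>-.02)&(P[...,1]<.15)
pts=P[m][:,:2]; r=cv2.minAreaRect((pts*1000).astype(np.float32)); print(r, cv2.boxPoints(r).round(1).tolist(), np.nanmedian(P[m][:,2]))
c=pts.mean(0);u=np.linalg.svd(pts-c)[2][0]; 
if u@[1,1]<0:u=-u
t=(pts-c)@u; v=(pts-c)@[-u[1],u[0]]; print(c,u,t.min(),t.max())
for a0 in np.arange(-.1,.1,.02):
    k=(t>a0)&(t<a0+.02)
    if k.sum()>5: print(a0.round(2),k.sum(),np.percentile(v[k],[3,97]).round(4))
# tray
for i in (0,1):
    P=np.load(f'w{i}.npz')['P'];m=(P[...,2]>0.014)&(P[...,2]<.04)&(P[...,0]>.30)&(P[...,0]<.58)&(P[...,1]>.19)&(P[...,1]<.38)
    m=cv2.morphologyEx(m.astype(np.uint8),cv2.MORPH_OPEN,np.ones((2,2)))>0
    r=cv2.minAreaRect((P[m][:,:2]*1000).astype(np.float32)); print(i,r,cv2.boxPoints(r).round(1).tolist())
E
```

```text
Traceback (most recent call last):
ValueError: all the input array dimensions except for the concatenation axis must match exactly, but along dimension 0, the array at index 0 has size 419 and the array at index 1 has size 420
```

```bash
cat > o.py <<'E'
from h import *
def ortho(i,x0,x1,y0,y1,S):
    d=np.load(f'w{i}.npz');P=d['P'];f=d['f']
    H=round((x1-x0)*S);W=round((y1-y0)*S)
    im=np.zeros((H,W,3),np.uint8)
    Pu=cv2.resize(P.astype(np.float32),None,fx=4,fy=4); fu=cv2.resize(f,None,fx=4,fy=4)
    r=((x1-Pu[...,0])*S);c=((y1-Pu[...,1])*S)
    ok=np.isfinite(r)&(r>=0)&(r<H)&(c>=0)&(c<W)
    im[r[ok].astype(int),c[ok].astype(int)]=fu[ok]
    return im
a=ortho(0,.30,.58,.18,.38,1500); b=ortho(1,.38,.54,-.02,.14,2625)
out=np.hstack([a,b]); cv2.imwrite('pics/o.png',np.clip(out.astype(int)*2,0,255).astype(np.uint8))
P=np.load('w1.npz')['P'];m=(P[...,2]>0.011)&(P[...,0]>.38)&(P[...,0]<.54)&(P[...,1]>-.02)&(P[...,1]<.15)
pts=P[m][:,:2]; r=cv2.minAreaRect((pts*1000).astype(np.float32)); print(r, cv2.boxPoints(r).round(1).tolist(), np.nanmedian(P[m][:,2]))
c=pts.mean(0);u=np.linalg.svd(pts-c)[2][0]
if u@[1,1]<0:u=-u
t=(pts-c)@u; v=(pts-c)@[-u[1],u[0]]; print(c,u,t.min(),t.max())
for a0 in np.arange(-.1,.1,.02):
    k=(t>a0)&(t<a0+.02)
    if k.sum()>5: print(a0.round(2),k.sum(),np.percentile(v[k],[3,97]).round(4))
for i in (0,1):
    P=np.load(f'w{i}.npz')['P'];m=(P[...,2]>0.014)&(P[...,2]<.04)&(P[...,0]>.30)&(P[...,0]<.58)&(P[...,1]>.19)&(P[...,1]<.38)
    m=cv2.morphologyEx(m.astype(np.uint8),cv2.MORPH_OPEN,np.ones((2,2)))>0
    r=cv2.minAreaRect((P[m][:,:2]*1000).astype(np.float32)); print(i,r,cv2.boxPoints(r).round(1).tolist())
E
python3 o.py
```

```text
((435.5149841308594, 56.208595275878906), (167.84303283691406, 95.51824188232422), 63.6058464050293) [[355.3999938964844, 2.299999952316284], [441.0, -40.20000076293945], [515.5999755859375, 110.19999694824219], [430.0, 152.60000610351562]] 0.4020365693251453Traceback (most recent call last):
  File "o.py", line 15, in <module>
    c=pts.mean(0);u=np.linalg.svd(pts-c)[2][0]
                    ~~~~~~~~~~~~~^^^^^^^
    u, s, vh = gufunc(a, signature=signature)
               ~~~~~~^^^^^^^^^^^^^^^^^^^^^^^^
numpy._core._exceptions._ArrayMemoryError: Unable to allocate 26.1 GiB for an array with shape (59232, 59232) and data type float64
```

View pics/o.png

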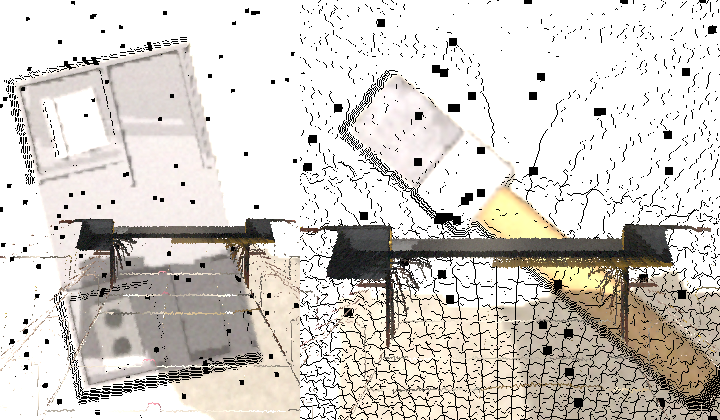

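The crop confirms the wooden brush with a steel and bristle head (at 420,130). In the tray, the slot is on the right, with its wide end at the far side. Next I'll fit both numerically.

```bash
cat > o.py <<'E'
from h import *
P=np.load('w1.npz')['P'];Z=P[...,2]
m=(Z>0.011)&(Z<.03)&(P[...,0]>.38)&(P[...,0]<.54)&(P[...,1]>-.04)&(P[...,1]<.15)
n,L,st,_=cv2.connectedComponentsWithStats(m.astype(np.uint8)); m=L==1+st[1:,4].argmax()
pts=P[m][:,:2]; r=cv2.minAreaRect((pts*1000).astype(np.float32)); print(r, cv2.boxPoints(r).round(1).tolist(), np.nanmedian(P[m][:,2]))
c=pts.mean(0);u=np.linalg.svd(pts-c,full_matrices=False)[2][0]
if u@[1,1]<0:u=-u
t=(pts-c)@u; v=(pts-c)@[-u[1],u[0]]; print(c,u,t.min(),t.max())
for a0 in np.arange(-.12,.1,.02):
    k=(t>a0)&(t<a0+.02)
    if k.sum()>5: print(a0.round(2),k.sum(),np.percentile(v[k],[3,97]).round(4))
Q=[]
for i in (0,1):
    P=np.load(f'w{i}.npz')['P'];Z=P[...,2];m=(Z>0.013)&(Z<.04)&(P[...,0]>.30)&(P[...,0]<.58)&(P[...,1]>.19)&(P[...,1]<.38)
    n,L,st,_=cv2.connectedComponentsWithStats(m.astype(np.uint8)); m=np.isin(L,[j for j in range(1,n) if st[j,4]>15])
    r=cv2.minAreaRect((P[m][:,:2]*1000).astype(np.float32)); print(i,r,cv2.boxPoints(r).round(1).tolist())
    k=np.isfinite(Z)&(Z<.04);Q.append(P[k])
Q=np.vstack(Q)
S=1500
im=np.zeros((420,300));
r=((.58-Q[:,0])*S);c=((.38-Q[:,1])*S);ok=(r>=0)&(r<420)&(c>=0)&(c<300)
np.maximum.at(im,(r[ok].astype(int),c[ok].astype(int)),np.clip(Q[ok,2],0,.03))
cv2.imwrite('pics/z.png',cv2.resize((cv2.dilate(im,np.ones((2,2)))*8000).astype(np.uint8),(430,600)))
E
python3 o.py
```

```text
((447.4314880371094, 48.66256332397461), (170.21389770507812, 31.86015510559082), 50.68716812133789) [[381.20001220703125, -7.099999904632568], [405.79998779296875, -27.299999237060547], [513.7000122070312, 104.4000015258789], [489.0, 124.5999984741211]] 0.017001823687923023
[0.45588    0.05927193] [0.64572716 0.76356823] -0.0987223710726632 0.0715001835137265
-0.1 126 [-0.0084  0.0084]
-0.08 145 [-0.0082  0.0087]
-0.06 147 [-0.0081  0.0085]
-0.04 154 [-0.0083  0.0089]
-0.02 155 [-0.0084  0.0086]
0.0 209 [-0.0142  0.0137]
0.02 282 [-0.0147  0.015 ]
0.04 273 [-0.0139  0.0143]
0.06 158 [-0.0141  0.0142]
0 ((435.04754638671875, 290.0833740234375), (212.99671936035156, 120.09147644042969), 13.071220397949219) [[317.70001220703125, 324.5], [344.8999938964844, 207.5], [552.4000244140625, 255.6999969482422], [525.2000122070312, 372.70001220703125]]
1 ((435.04150390625, 289.52716064453125), (213.31130981445312, 122.10955047607422), 12.978776931762695) [[317.3999938964844, 325.1000061035156], [344.79998779296875, 206.10000610351562], [552.7000122070312, 254.0], [525.2999877929688, 373.0]]
```

View pics/z.png

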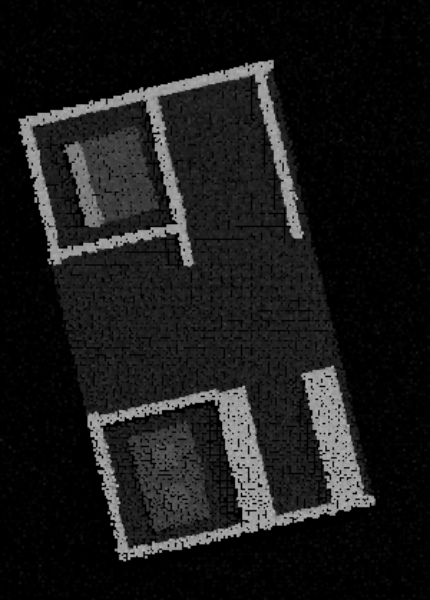

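The height map shows the slot clearly: the channel is on the right, wide at the far end and narrow at the near end. Now I'll pick and place the brush.

```bash
cat > place.py <<'E'
from h import *
P=np.load('w1.npz')['P'];Z=P[...,2]
a=np.deg2rad(13.0);C=np.array([.435,.2898]);X=np.array([np.cos(a),np.sin(a)]);Y=np.array([-X[1],X[0]])
k=np.isfinite(Z)&(Z>.015)&(Z<.03); D=P[k][:,:2]-C; t=D@X; v=D@Y
cs=[]
for lo,hi in ((.03,.095),(-.095,-.045)):
    q=np.sort(v[(t>lo)&(t<hi)&(v>-.075)&(v<0.01)]); g=np.diff(q); j=g.argmax(); cs.append((q[j]+q[j+1])/2); print(q[j].round(4),q[j+1].round(4),g[j].round(4))
yo=np.mean(cs); slot=C+yo*Y; print('slot',slot,cs)
def Rd(th,f):  # tool x along th
    x=np.array([np.cos(th),np.sin(th),0])*f; z=np.array([0,0,-1.]); return np.column_stack([x,np.cross(z,x),z])
B=np.array([.4474,.0487]); tb=np.deg2rad(50.2)
for f in (1,-1):
    print(f,[np.round(kinematics.solve_ik([*p,.03],Rd(t_,f)),2) for p,t_ in ((B,tb),(slot,a))])
import sys
f=int(sys.argv[1]) if len(sys.argv)>1 else 0
if f:
    set_gripper(.05)
    robot.move_to([*B,.06],Rd(tb,f)); robot.movel([*B,.004],speed=.12); set_gripper(0.0)
    s=robot.sense(); print(s['width'],s['finger_force'])
    robot.movel([*B,.07],speed=.15); robot.move_to([*slot,.07],Rd(a,f))
    s=robot.sense(); print('held',s['width'],s['finger_force'])
    robot.movel([*slot,.009],speed=.08); print(robot.sense()['wrist_force'])
    set_gripper(.045); robot.movel([*slot,.10],speed=.2)
    p=shot('side'); c=p['frame'][110:220,130:280]; cv2.imwrite('pics/pl.png',cv2.resize(c,None,fx=4,fy=4))
    print(robot.sense()['clock'])
E
python3 place.py
```

```text
-0.0515 -0.0058 0.0457
-0.0419 -0.0148 0.0271
slot [0.44141609 0.26200885] [np.float64(-0.028661632703052036), np.float64(-0.028382720268057073)]
1 [array([-0.77,  0.49,  0.7 ,  2.22, -0.56,  0.61, -0.35]), array([-1.03,  0.53,  0.52,  2.06, -0.43,  0.65, -1.56])]
-1 [array([ 0.71,  0.79, -1.24,  2.13,  0.96,  0.97,  1.36]), array([ 0.23,  0.89, -1.25,  1.98,  0.99,  1.07,  0.32])]
```

```bash
python3 place.py 1
```

```text
-0.0515 -0.0058 0.0457
-0.0419 -0.0148 0.0271
slot [0.44141609 0.26200885] [np.float64(-0.028661632703052036), np.float64(-0.028382720268057073)]
1 [array([-0.77,  0.49,  0.7 ,  2.22, -0.56,  0.61, -0.35]), array([-1.03,  0.53,  0.52,  2.06, -0.43,  0.65, -1.56])]
-1 [array([ 0.71,  0.79, -1.24,  2.13,  0.96,  0.97,  1.36]), array([ 0.23,  0.89, -1.25,  1.98,  0.99,  1.07,  0.32])]
0.01783703741227528 29.996856451034546
held 0.01763430033404486 29.995765686035156
[ 0.78690979 -0.1748521  -1.24335041]
11.4167
```

View pics/pl.png

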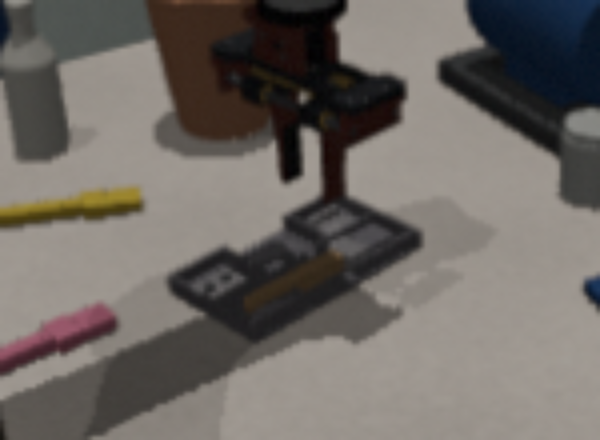

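The brush is in the compartment, handle at (295,280) and head in the wide end. Next I'll check it by depth and take wrist views of the coupler and nipple.

```bash
cat > view.py <<'E'
from h import *
R=np.array([[1,0,0],[0,-1,0],[0,0,-1.]]); F=R@np.diag([-1,-1,1])
def rec(n,p=None):
    p=shot('wrist'); np.savez(n,P=cloud(p),f=p['frame'],T=p['T']); return p
set_gripper(.05)
robot.move_to([.46,-.02,.30],R); p=rec('v0.npz'); print([ (l,look(p,l)) for l in ('nipple_tip','bearing','coupler_grip','brush')])
robot.move_to([.56,.0,.28],R); p=rec('v1.npz'); print([ (l,look(p,l)) for l in ('nipple_tip','bearing')])
robot.move_to([.44,-.14,.25],R); p2=rec('v2.npz'); print([ (l,look(p2,l)) for l in ('coupler_grip',)])
print(robot.sense()['clock'])
cv2.imwrite('pics/v.png',np.clip(1.6*np.hstack([cv2.resize(i['frame'],(400,300)) for i in (p,p2)]),0,255).astype(np.uint8))
# brush check
P=np.load('v0.npz')['P'];Z=P[...,2];a=np.deg2rad(13);X=np.array([np.cos(a),np.sin(a)]);Y=np.array([-X[1],X[0]])
D=P[...,:2]-[.4414,.2620];t=D@X;v=D@Y
for lo,hi in ((-.035,-.02),(-.02,0),(0,.015),(.03,.05),(.05,.07)):
    k=(Z>.012)&(Z<.03)&(t>lo)&(t<hi)&(abs(v)<.021); print(k.sum(),np.percentile(v[k],[3,97]).round(4) if k.any() else '', np.median(Z[k]).round(4) if k.any() else '')
k=(Z>.016)&(abs(v)<.018)&(abs(t)<.099); print(t[k].min(),t[k].max())
E
python3 view.py
```

```text
[('nipple_tip', [(0.55, 213, 31)]), ('bearing', [(0.55, 230, 24)]), ('coupler_grip', [(0.79, 362, 176)]), ('brush', [(0.78, 85, 153), (0.75, 363, 174), (0.57, 485, 239), (0.55, 429, 245)])]
[('nipple_tip', [(0.54, 231, 122), (0.42, 370, 236)]), ('bearing', [(0.72, 235, 96), (0.24, 437, 152), (0.17, 75, 214)])]
[('coupler_grip', [(0.66, 285, 167)])]
14.875
125 [-0.0113  0.0064] 0.0209
168 [-0.0106  0.007 ] 0.0208
125 [-0.0106  0.0056] 0.0205
286 [-0.0171  0.0126] 0.0212
281 [-0.0166  0.0121] 0.0196
-0.09850228600986773 0.08413864135958961
```

View pics/v.png

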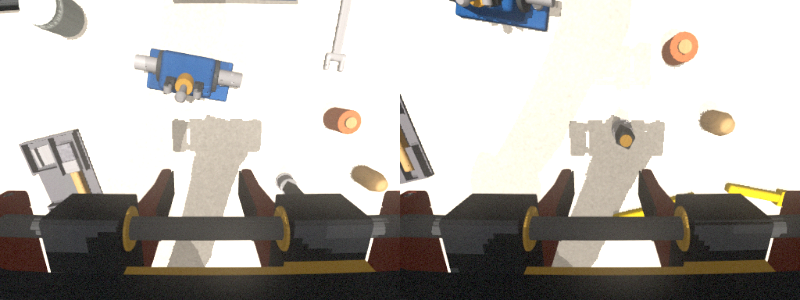

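The right-hand view shows the coupler's square top at (625,138) and the left-hand view shows the nipple at (181,95) with its two rollers below. The brush is flat, within 3 mm of the slot. Now I'll fit the coupler and nipple from depth.

```bash
python3 - <<'E'
from h import *
P=np.load('v2.npz')['P'];Z=P[...,2]
near=(abs(P[...,0]-.437)<.06)&(abs(P[...,1]+.163)<.06)
for lo,hi in ((.089,.1),(.035,.085),(.022,.031)):
    k=near&(Z>lo)&(Z<hi); q=P[k][:,:2]
    print(lo,k.sum(),Z[k].mean().round(4),cv2.minAreaRect((q*1000).astype(np.float32)),q.mean(0))
P=np.load('v1.npz');f=P['f'].astype(int);P=P['P'];Z=P[...,2]
near=(P[...,0]>.5)&(P[...,0]<.72)&(abs(P[...,1]-.03)<.14)
blue=(f[...,0]>f[...,2]*1.8)&(f[...,0]>40)
k=near&blue&(Z<.03)
for nm,k in (('foot',near&blue&(Z<.03)),('block',near&blue&(Z>.06)&(Z<.085))):
    if k.sum(): print(nm,k.sum(),Z[k].mean(),cv2.minAreaRect((P[k][:,:2]*1000).astype(np.float32)))
k=near&(Z>.035)&(Z<.07)&~blue; q=P[k][:,:2]; print('shaft',k.sum(),cv2.minAreaRect((q*1000).astype(np.float32)))
k=near&(Z>.085)&(Z<.16); print(k.sum())
r,c=np.nonzero(k)
print('crop',r.min(),r.max(),c.min(),c.max())
for z0 in np.arange(.085,.13,.005):
    kk=k&(Z>=z0)&(Z<z0+.005); q=P[kk]
    if len(q): print(z0.round(3),len(q),q.mean(0).round(4),q.min(0).round(3),q.max(0).round(3))
r0,r1,c0,c1=r.min()-25,r.max()+25,c.min()-25,c.max()+25
A=np.load('v1.npz')['f'][r0:r1,c0:c1]; zz=(np.clip(np.nan_to_num(Z[r0:r1,c0:c1])-.06,0,.07)/.07*255).astype(np.uint8)
o=np.hstack([np.clip(A*1.6,0,255).astype(np.uint8),cv2.applyColorMap(zz,2)]); s=780/o.shape[1]
cv2.imwrite('pics/n.png',cv2.resize(o,None,fx=s,fy=s,interpolation=0)); print(r0,c0,s)
E
```

```text
0.089 354 0.0932 ((437.7244873046875, -167.36473083496094), (21.851415634155273, 22.23522186279297), 63.655433654785156) [ 0.43852206 -0.16714707]
0.035 176 0.0621 ((444.73504638671875, -164.94154357910156), (14.195786476135254, 29.044551849365234), 19.168710708618164) [ 0.44525226 -0.1645959 ]
0.022 170 0.0292 ((443.2994689941406, -164.6896514892578), (23.198795318603516, 35.0652961730957), 23.72810935974121) [ 0.44633142 -0.16410316]
foot 691 0.015476667765327192 ((650.2500610351562, 28.279884338378906), (147.27699279785156, 66.7624282836914), 80.1125717163086)
block 2105 0.07336472786432215 ((651.2388305664062, 27.985868453979492), (81.76822662353516, 57.131385803222656), 79.45365142822266)
shaft 1728 ((651.4991455078125, 28.18720245361328), (180.1072235107422, 61.3307991027832), 79.9991455078125)
1031
crop 97 131 209 259
0.085 310 [0.6349 0.031  0.0877] [0.62  0.003 0.085] [0.647 0.059 0.09 ]
0.09 178 [0.6378 0.0313 0.0918] [0.628 0.004 0.09 ] [0.645 0.059 0.095]
0.095 72 [0.6291 0.0332 0.0979] [0.613 0.005 0.095] [0.642 0.061 0.1  ]
0.1 213 [0.6256 0.0339 0.103 ] [0.614 0.005 0.1  ] [0.638 0.061 0.105]
0.105 69 [0.6262 0.0309 0.1061] [0.618 0.005 0.105] [0.635 0.059 0.109]
0.11 8 [0.6138 0.0326 0.114 ] [0.609 0.026 0.113] [0.622 0.041 0.115]
0.115 115 [0.6176 0.0342 0.1184] [0.611 0.027 0.115] [0.626 0.043 0.12 ]
0.12 66 [0.6193 0.0343 0.1211] [0.614 0.028 0.12 ] [0.625 0.04  0.123]
72 184 3.9
```

View pics/n.png

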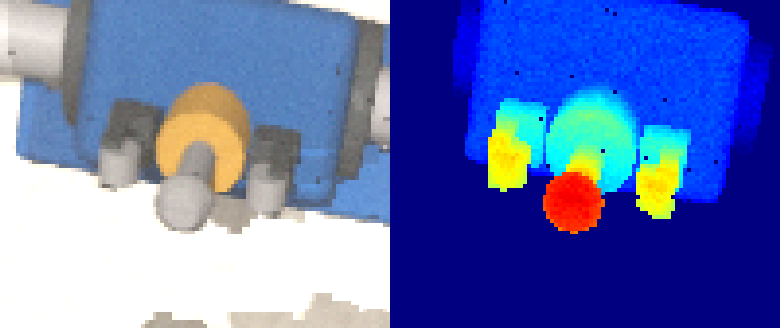

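The nipple head is at about (180,200) in the crop, between its two rollers. The bearing yaw is -10°, which agrees with the line from block centre to tip. Next I'll check IK options for grasping and mounting.

```bash
cat > c.py <<'E'
from h import *
tip=np.array([.6183,.0343,.1205]); yaw=np.deg2rad(-10)
n=np.array([-np.cos(yaw)*np.sin(.45),-np.sin(yaw)*np.sin(.45),np.cos(.45)])
lat=np.array([-np.sin(yaw),np.cos(yaw),0])
C=np.array([.4377,-.1674])
def Rd(deg):
    t=np.deg2rad(deg); x=np.array([np.cos(t),np.sin(t),0]); z=np.array([0,0,-1.]); return np.column_stack([x,np.cross(z,x),z])
def Rn(deg): # tool z=-n, tool y = lat rotated by deg about z
    z=-n; y=lat; x=np.cross(y,z); t=np.deg2rad(deg)
    y2=np.cos(t)*y+np.sin(t)*x; return np.column_stack([np.cross(y2,z),y2,z])
E
python3 - <<'E'
from c import *
for d in (63.66,-26.34,153.66,-116.34):
    q=kinematics.solve_ik([*C,.043],Rd(d)); print('g',d,None if q is None else np.round(q,2))
for d in range(0,360,45):
    for h in (.08,.012):
        q=kinematics.solve_ik(tip+n*h,Rn(d)); print('n',d,h,None if q is None else np.round(q,2))
# collar plane normal check
P=np.load('v1.npz')['P'];Z=P[...,2];f=np.load('v1.npz')['f'].astype(int)
br=(f[...,2]>f[...,0]*1.6)&(f[...,2]>60)&(abs(P[...,0]-.635)<.03)&(abs(P[...,1]-.031)<.02)&(Z>.075)
q=P[br]
for _ in range(6):
    c=q.mean(0);m=np.linalg.svd(q-c,full_matrices=False)[2][2]; q2=q[abs((q-c)@m)<.0015]; q=q2
print(len(q),c,m*np.sign(m[2]),n, 'axis at collar', (tip-.036*n))
E
```

```text
g 63.66 [-0.25  0.47  0.64  2.17 -0.47  0.64  0.27]
g -26.34 [-0.47  0.6   0.97  2.18 -0.75  0.75 -1.02]
g 153.66 [-0.03  0.42  0.37  2.15 -0.26  0.61  1.63]
g -116.34 [-0.58  0.76  1.2   2.18 -0.96  0.9  -2.38]
n 0 0.08 [-0.76  0.17  0.55  2.14  0.19  0.45  1.01]
n 0 0.012 [-0.52  0.31  0.33  2.13  0.23  0.31  0.97]
n 45 0.08 [ 0.61  0.33 -1.03  2.06  0.86  0.67  1.21]
n 45 0.012 [ 0.44  0.43 -0.84  2.07  1.05  0.6   1.06]
n 90 0.08 [-1.33  0.45  1.38  2.16 -0.7   0.53 -2.83]
n 90 0.012 [-1.04  0.49  1.05  2.15 -0.82  0.39 -2.74]
n 135 0.08 [-1.26  0.33  1.22  2.16 -0.41  0.46 -2.32]
n 135 0.012 [-1.04  0.48  1.04  2.15 -0.8   0.38 -1.97]
n 180 0.08 [-1.28  0.35  1.25  2.16 -0.46  0.46 -1.49]
n 180 0.012 [-0.94  0.42  0.89  2.15 -0.56  0.33 -1.42]
n 225 0.08 [-1.18  0.26  1.08  2.16 -0.21  0.43 -0.94]
n 225 0.012 [-0.89  0.39  0.81  2.15 -0.43  0.31 -0.76]
n 270 0.08 [-1.14  0.25  1.03  2.16 -0.16  0.43 -0.21]
n 270 0.012 [-0.79  0.36  0.68  2.14 -0.23  0.3  -0.17]
n 315 0.08 [-0.97  0.2   0.81  2.15  0.04  0.43  0.38]
n 315 0.012 [-0.65  0.33  0.5   2.14  0.02  0.29  0.38]
86 [0.63588237 0.02977643 0.08778829] [ 0.17258972 -0.13575436  0.97559394] [-0.42835743  0.07553097  0.9004471 ] axis at collar [0.63372087 0.03158088 0.0880839 ]
```

```bash
python3 - <<'E'
from c import *
set_gripper(.06)
robot.move_to([*C,.14],Rd(63.66)); robot.movel([*C,.043],speed=.12); set_gripper(0)
s=robot.sense(); print(s['width'],s['finger_force'],s['wrist_force'])
robot.movel([*C,.16],speed=.15)
R=Rn(0)
robot.move_to(tip+n*.12+[0,0,.02],R); robot.movel(tip+n*.060,speed=.12)
robot.dwell(.2); s=robot.sense(); print(s['width'],s['wrist_force'],s['clock'],s['tool_pos']-tip)
p=shot('wrist'); np.savez('pre.npz',P=cloud(p),f=p['frame'],T=p['T'])
q=shot('side'); np.savez('pres.npz',P=cloud(q),f=q['frame'],T=q['T'])
a=cv2.resize(p['frame'],(400,300)); b=cv2.resize(q['frame'][60:210,200:400],(400,300),interpolation=cv2.INTER_CUBIC)
cv2.imwrite('pics/pre.png',np.clip(1.5*np.hstack([a,b]),0,255).astype(np.uint8))
# side projection of tip and predicted mouth
T=np.linalg.inv(q['T']);K=np.array(q['mtx'])
def proj(X):
    c=T[:3,:3]@X+T[:3,3]; x=c[:2]/c[2]; x=x*(1+q['k1']*(x@x)); u=K[:2,:2]@x+K[:2,2]; return ((u-[200,60])*2+[400,0]).round(1)
print('tip',proj(tip),'mouth',proj(tip+n*.017),'end',proj(tip+n*.112),'collar',proj(tip-n*.036))
E
```

```text
0.021799285141700327 29.993132650852203 [-0.02208469  0.50133921  1.87833616]
0.021853532062731298 [ 0.29584367  0.06320207 -1.35569774] 21.025 [-0.02547665  0.00479999  0.05476724]
tip [576.7 208.9] mouth [573.6 202. ] end [554.8 160.5] collar [583.2 223.2]
```

View pics/pre.png

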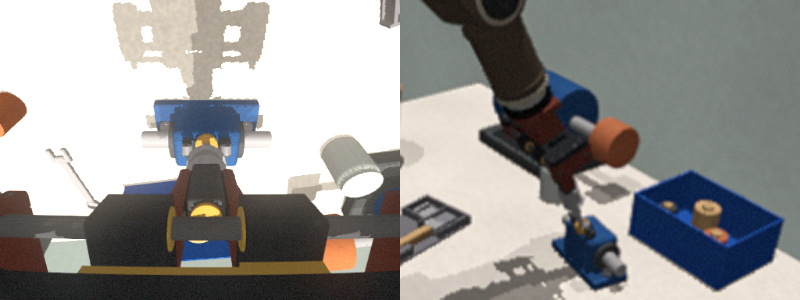

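The views show the coupler held in line above the nipple: bell at (207,155) in the wrist view and (575,200) in the side view. Now I'll press along the axis, watching the force.

```bash
python3 - <<'E'
from c import *
# held bell in tool frame
s=robot.sense(); P=np.load('pre.npz')['P'];q=(P.reshape(-1,3)-s['tool_pos'])@s['tool_rot']; q=q[np.isfinite(q[:,0])]
for lo,hi in ((.014,.020),(.022,.028),(.030,.037),(.038,.044)):
    k=q[(q[:,2]>lo)&(q[:,2]<hi)&(abs(q[:,0])<.03)&(abs(q[:,1])<.03)]
    if len(k)>5: print(lo,len(k),'xmax',np.percentile(k[:,0],97).round(4),'y',np.percentile(k[:,1],[2,98]).round(4))
f0=np.array(s['wrist_force'])
for h in list(np.arange(.050,.025,-.004))+list(np.arange(.024,.005,-.0015)):
    robot.movel(tip+n*h,speed=.03); s=robot.sense(); f=np.array(s['wrist_force'])-f0
    R=np.array(s['tool_rot']); ft=R.T@f; act=(np.array(s['tool_pos'])-tip)@n
    print(round(h,4),act.round(4),ft.round(2),round(s['clock'],1))
    if -ft[2]>12 or np.hypot(*ft[:2])>8: break
E
```

```text
0.014 210 xmax 0.0181 y [-0.0159  0.0145]
0.03 81 xmax 0.0158 y [-0.0113  0.0103]
0.038 406 xmax 0.0191 y [-0.0194  0.0173]
0.05 0.0497 [ 0.86 -1.5   0.17] 21.6
0.046 0.0458 [-0.06 -1.07  1.07] 21.9
0.042 0.0418 [ 0.33 -1.78 -0.02] 22.2
0.038 0.0378 [ 0.57 -0.87 -0.13] 22.5
0.034 0.0338 [ 0.36 -1.62 -1.05] 22.7
0.03 0.0298 [ 0.22 -1.41  1.  ] 23.0
0.026 0.026 [ 0.59  0.35 -0.8 ] 23.3
0.024 0.024 [-1.08  0.06 -2.65] 23.6
0.0225 0.0224 [-1.28 -0.6  -0.96] 23.8
0.021 0.021 [-0.56 -0.71 -3.71] 24.1
0.0195 0.0195 [-0.39 -0.56 -3.78] 24.3
0.018 0.018 [-0.43 -0.69 -4.63] 24.6
0.0165 0.0164 [-1.61 -0.7  -4.59] 24.8
0.015 0.0149 [-2.54 -1.45 -2.66] 25.1
0.0135 0.0134 [-1.94 -0.69 -3.12] 25.3
0.012 0.012 [ 0.3  -0.66 -8.5 ] 25.6
0.0105 0.0106 [-0.91 -0.93 -8.89] 25.8
0.009 0.0098 [  0.64  -1.81 -22.95] 26.1
```

```bash
python3 - <<'E'
from c import *
robot.movel(tip+n*.0101,speed=.02); robot.dwell(.5)
for _ in range(3):
    s=robot.sense(); print((np.array(s['tool_rot']).T@s['wrist_force']).round(2),((np.array(s['tool_pos'])-tip)@n).round(4),s['width'],s['finger_force'],s['clock']); robot.dwell(.1)
p=shot('side'); cv2.imwrite('pics/fin.png',cv2.resize(p['frame'][100:220,230:380],None,fx=4,fy=4,interpolation=2))
E
```

```text
[-0.62  0.15 -8.09] 0.0103 0.02168548954746778 30.000908374786377 26.8083
[-1.02 -0.34 -7.81] 0.0103 0.022006160020419413 30.00102549791336 26.9083
[-1.09  0.64 -8.08] 0.0103 0.022219342016603527 30.000892281532288 27.0083
```

View pics/fin.png

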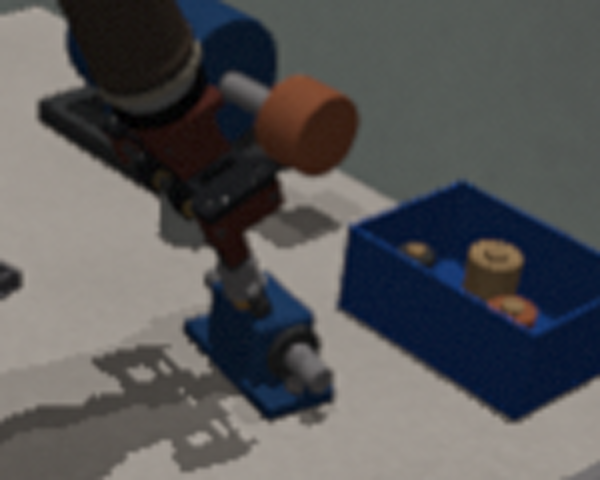

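The side view shows the bell down over the nipple at (240,280), with the fingers holding it. The axial push is about 9 N, close to the stop and past the click.

```bash
python3 -c "
from h import *
print(workorder.finish_job())"
```

```text
the job is handed in; nothing more can be done
None
```

The job is handed in, but no verdict came back: the brush lies flat in its tray compartment, let go, and the coupler is on the nipple past the click, still held with about 9 N of push; the drum, cone and can were not deliberately touched, though I did not re-measure them at the end.

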